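Set up the knife-sharpening station

TASK

Get the knife-sharpening station ready: lay the long stone on the rails of the clamp holder and close the sliding jaw until the stone is held tight between both jaws, lay the middle-length stone on the bamboo base between its end stops, and lay the short grooved flattening stone inside the small drip tray. Every stone ends up flat, straight along its holder and over the middle of its width, and let go; leave the food tub and the tumbler where they are.

Things in the scene. Friction and masses are not known exactly. Their poses are not given: they have to be found in the camera images.
- long_stone: long two-layer whetstone, 150 x 60 x 28 mm (x, y, z), dark grey layer below, pale layer on top, 0.35 to 0.7 kg; origin at the centre of its underside, x along its length, z up. Lies loose on the worktop.
- middle_stone: middle-length plain pale whetstone, 120 x 50 x 20 mm, 0.18 to 0.36 kg; origin at the centre of its underside, x along its length, z up. Lies loose on the worktop.
- short_stone: short grey flattening stone with crossed diagonal grooves on top, 90 x 45 x 24 mm, 0.15 to 0.31 kg; origin at the centre of its underside, x along its length, z up. Lies loose on the worktop.
- clamp: steel clamp holder for the long stone, fixed, 238 x 74 x 43 mm. Origin on the worktop, x along it towards its fixed jaw (rubber face at x = +75 mm, 37 mm high). The stone lies on two rails along x (y = +-22 mm, tops 16 mm above the worktop), open at both sides; held against the fixed jaw its origin is at x = 0, y = 0, z = 16 mm.
- jaw (a joint): travel of the clamp's sliding jaw in m, 0 to 0.05, growing as it closes along clamp +x. Its rubber face is at clamp x = -110 mm + travel, so it meets a long stone that is against the fixed jaw at 0.035. Starts open (0 to 0.012). About 4 N of friction, stays where it is left; pushing the stone along needs up to about 8 N more.
- jaw_back (a point): middle of the back of the sliding jaw's upright thumb plate (flat, facing clamp -x, 52 mm wide, from 17 to 43 mm above the worktop); 34 mm above the worktop, at clamp x = -136 mm + travel; axes as the clamp's. Push here towards clamp +x to close. Behind it is only the clamp's end bar, up to clamp x = -144 mm, 16 mm high.
- bamboo_base: bamboo base for the middle-length stone, 168 x 72 mm, fixed. Origin on the worktop at its centre, x along its length. Flat deck with black rubber inlay, 12 mm above the worktop, 130 mm long between two end stops that rise 10 mm above the deck; open at both long sides.
- drip_tray_small: small ribbed steel drip tray for the short stone, 124 x 76 mm outside, 118 x 70 mm inside, fixed to the worktop. Origin on the worktop at its centre, x along its length. The rib tops, on which the stone lies, are 6 mm and the rim is 10 mm above the worktop.
- tumbler: tall blue plastic tumbler, 80 mm across and 162 mm high, a loose bystander behind the holders; origin at the centre of its underside. To be left alone.
- tub: round food tub with a flat blue lid, 154 mm across and 88 mm high, a loose bystander behind the holders; origin at the centre of its underside. To be left alone.
Mind the look-alikes: they are no part of the job. There is more than one size of the drip_tray_small; the one meant has the size given above.

How it is judged:
By the outcome, as a careful person would: the job done as asked, in the order asked, and still so for the second after the job is handed in, with the robot touching nothing.
It also fails if it takes over 104 s, if anything falls off the work surface, if the arm or the gripper's body presses on something with over 40 N, if the wrist force passes 120 N, or if a joint passes its speed limit or range.

ROBOT

A 6-joint arm with a two-finger parallel gripper is mounted at the origin on a cart in front of the work surface, level with it; the furniture and walls round the work are solid. World frame = base frame: x ahead of the robot, y to its left, z up, the work surface at z = 0. Lengths are in m, angles in rad, forces in N, time in s.
With the tool pointing down it reaches from about 0.35 to 0.975 m from the base axis. Payload 4.9 kg.
Tool frame: the origin (TCP) lies on the centre line of the jaws, within the pads' length; the fingertips stand manip.tip_reach ahead of it and the grasp point (between the pads) is the TCP (manip.tip_reach is the distance from the TCP to the fingertips, in m); z points along the fingers, y is the line along which they close (so a half turn about z gives the same grasp; the last joint's range is limited). The gripper opens to 85 mm and grips with 20 to 120 N. Pads are 22 mm wide; open, the fingers measure 114 mm over their backs; the gripper's body (76 mm by 85 mm) begins 54 mm behind the grasp point. The pads swing forward as they close: fully open they stand 13 mm farther back than shut.
Start: joints at [1.187, 0.053, 1.613, -0, 1.476, -0.119], TCP at [0.164, 0.603, 0.25] pointing down, gripper open.
Joint ranges: [-3.01, 3.01], [-1.01, 2.22], [0.06, 2.58], [-1.02, 4.17], [0.09, 2.62], [-3.14, 3.14]. Speed limits (rad/s): [2.57, 2.57, 3.14, 3.14, 3.14, 3.14].

INTERFACE

Orientations are given as a unit quaternion [w, x, y, z].
In Python, from plant import manip gives the robot as it stands. The module is installed in compiled form; this text tells all that it offers.
- The arm moves only by the tool move_arm, never from a script. Its argument "rows" is a list of rows, each a list of 7 numbers: the shift along the tool's x, y, z in cm, then the turn, a rotation vector about the tool's x, y, z in degrees, then the opening, from -1 (shut) to 1 (fully open). In form: [[tx, ty, tz, ax, ay, az, jaw], ...]. A call has 1 to 20 rows; each row shifts and turns the commanded pose from where the row before left it, along the tool's axes as they then stand; what a row does not reach is not made up. A row lasts 1/12 s, in which the tool goes at most 41.7 mm and 7.16 degrees, less where a joint would pass 70% of its speed; a pose out of reach is approached as far as the arm can. A call is refused whole if a number of a shift passes 4.17 or a number of a turn 7.16, either way. A call with a gripper value outside its range is refused whole. The fingers move at their own pace and stop on an object; the grip force is fixed at half the most. Time passes only in rows, so rows that do not move let the fingers close. It gives the time, the measured TCP pose, the force, the opening and the grip force at its end, in the units of the state.
- manip.state(): the state, without advancing time (a new reading comes with each control period).
- manip.grab_frame(name): name is "scene" or "top" or "wrist"; returns a dict with "img" (480x640x3 uint8, blue, green, red), "mtx" (3x3 intrinsics, pixels), "R" (3x3) and "t" (3): a world point X has camera coordinates R X + t. Camera axes: x right, y down, z forward; pixel columns grow to the right and rows downward; lengths in m; the calibration is good to about 2 mm. A picture is of the moment at which its call begins. There is no depth.
- manip.job_done(): hands the job in; it is judged then, once.
The state is a dict: "time": time; "joint_pos": joint angles; "joint_vel": joint speeds; "joint_efforts": joint torques, N m; "tool_pos": TCP position; "tool_rot": TCP orientation; "contact_force": force on the tool from outside, world axes, zero at the start; "ft_torque": the same for the moment, N m; "gripper_width": opening from 0.0 (shut) to 1.0 (fully open); "grasp_force": force on a finger pad.
Only numpy, scipy, OpenCV 4.12 (cv2) and the standard library are available. Lean on these libraries where they do the work, as an engineer would, in place of code of your own. Each camera call takes 0.05 s, during which the arm holds its last target. There are 200 camera calls.

## Working session

There is one attempt and no reset: what is moved stays moved. The work goes in short steps, Python scripts to look and compute and a tool call to move; the robot and the scene stay as the last step left them, time stands still between calls to the robot, and variables do not carry over. Pictures are saved under pics/ and viewed, at most 18 in all, crops included, and the job is handed in when it is done.

Besides the shell and the picture viewer there is one more tool, called as name(argument=value, ...) on one line, values as JSON. move_arm: Moves the arm, as the interface text tells. Its arguments: {"type":"object","properties":{"rows":{"type":"array","items":{"type":"array","items":{"type":"number"}}}},"required":["rows"]}

```bash
mkdir -p pics; python3 - <<'E'
from plant import manip
import cv2, pickle
print(manip.tip_reach, manip.state())
for n in ("scene","top"):
    f=manip.grab_frame(n); pickle.dump(f,open(f"{n}.pkl","wb")); cv2.imwrite(f"pics/{n}0.png",f["img"])
    print(n,f["mtx"].tolist(),f["R"].tolist(),f["t"].tolist())
E
```

```text
0.019 {'time': 0.0, 'joint_pos': array([ 1.18700181e+00,  5.33552235e-02,  1.61429400e+00,  4.63483773e-06,
        1.47597092e+00, -1.19022007e-01]), 'joint_vel': array([-8.96860304e-04, -1.22197958e-04, -1.32035124e-03, -5.48905122e-04,
        4.84320192e-04,  7.96391751e-05]), 'joint_efforts': array([ 1.02257844e-03, -3.93672645e+01, -3.70182788e+01,  5.49893537e-05,
        6.96119983e-03, -1.39931394e-06]), 'tool_pos': array([0.16335034, 0.60267843, 0.24906398]), 'tool_rot': array([-2.54421113e-04,  1.32000041e-01,  9.91249192e-01, -9.81299505e-04]), 'contact_force': array([ 0.25750528, -0.34055095, -0.0108487 ]), 'ft_torque': array([ 0.0192233 ,  0.00536948, -0.00363847]), 'grasp_force': 0.0, 'gripper_width': 1.002686520210789}
scene [[568.2964409721715, 0.0, 316.24556077030184], [0.0, 568.2964409721715, 235.52369272773853], [0.0, 0.0, 1.0]] [[0.15790176651267807, -0.9873446762376139, -0.014748641883806146], [-0.7790723175871794, -0.1153887125904557, -0.6162237978008139], [0.6067234593301275, 0.10879308485358007, -0.787432986727458]] [-0.11323967233841872, 0.485202712563447, 1.4975397029426132]
top [[490.79918056460406, 0.0, 312.7994804268085], [0.0, 490.79918056460406, 240.9549918966156], [0.0, 0.0, 1.0]] [[-0.003411355023253238, -0.9999920666259488, -0.0020565364254711703], [-0.9983585520827599, 0.0035233444244744017, -0.05716456531175429], [0.05717135769002361, 0.001858152101010527, -0.99836265110963]] [-0.016903731511990847, 0.568536509518555, 1.3832556112211312]
```

View pics/scene0.png

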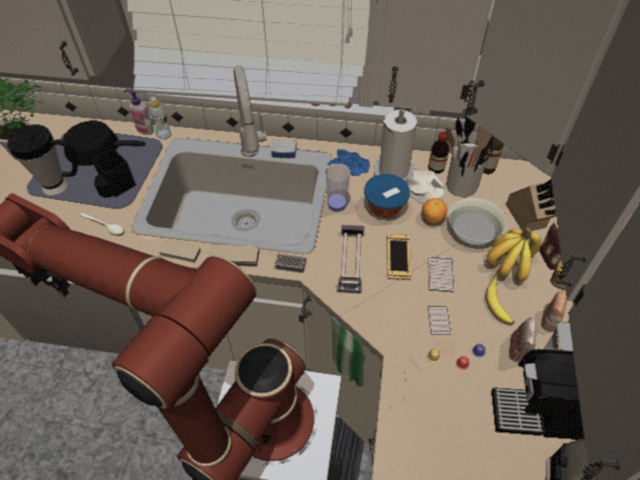

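View pics/top0.png

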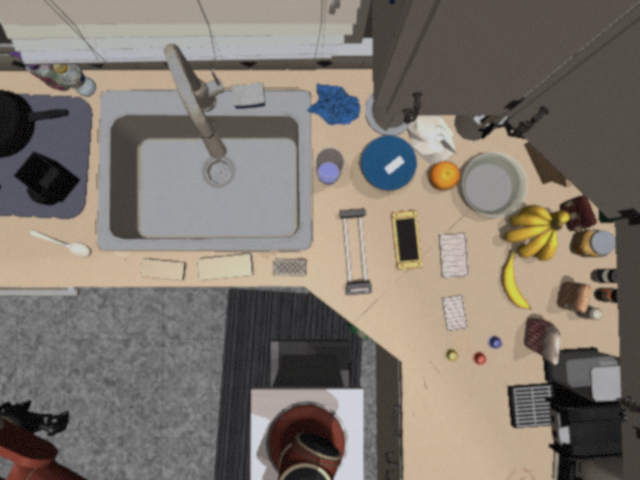

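The top view shows three stones on the front strip: (162,268), (225,266) and (290,267). The clamp is at (355,250), the bamboo base at (407,238), and two trays are at (453,255) and (454,312). I'll enlarge these and measure.

```bash
cat > h.py <<'E'
import numpy as np, cv2
def ray(f,uv,z):
    uv=np.atleast_2d(np.float64(uv)); K,R,t=f["mtx"],f["R"],f["t"]
    d=np.c_[(uv-K[:2,2])/np.diag(K)[:2],np.ones(len(uv))]@R; c=-R.T@t
    return c+d*((z-c[2])/d[:,2])[:,None]
def proj(f,X):
    p=(np.atleast_2d(X)@f["R"].T+f["t"])@np.asarray(f["mtx"]).T; return p[:,:2]/p[:,2:]
E
python3 - <<'E'
import pickle,cv2,numpy as np
from h import *
f={n:pickle.load(open(n+".pkl","rb")) for n in("top","scene")}
T=f["top"]["img"]
a=cv2.resize(T[245:290,130:320],None,fx=4.2,fy=4.2,interpolation=cv2.INTER_CUBIC)
b=cv2.resize(T[200:335,330:480],None,fx=4.4,fy=4.4,interpolation=cv2.INTER_CUBIC)
cv2.imwrite("pics/a.png",a);cv2.imwrite("pics/b.png",b[:600])
for uv in [(144,268),(184,268),(199,266),(252,266),(453,234),(453,277),(454,296),(454,329),(340,212),(370,287)]: print(uv,ray(f["top"],uv,0.01)[0].round(3))
hsv=cv2.cvtColor(T,cv2.COLOR_BGR2HSV)
for u,v in[(120,268),(162,268),(225,266),(290,267),(192,268),(453,255),(400,280)]:print(u,v,hsv[v,u],T[v,u])
E
```

```text
(144, 268) [0.493 0.464 0.01 ]
(184, 268) [0.493 0.349 0.01 ]
(199, 266) [0.498 0.307 0.01 ]
(252, 266) [0.498 0.155 0.01 ]
(453, 234) [ 0.587 -0.421  0.01 ]
(453, 277) [ 0.465 -0.418  0.01 ]
(454, 296) [ 0.411 -0.42   0.01 ]
(454, 329) [ 0.318 -0.418  0.01 ]
(340, 212) [ 0.652 -0.097  0.01 ]
(370, 287) [ 0.437 -0.181  0.01 ]
120 268 [ 16  61 204] [155 181 204]
162 268 [ 18  55 205] [161 188 205]
225 266 [ 22  42 207] [173 198 207]
290 267 [ 16  27 125] [112 119 125]
192 268 [ 16  60 205] [157 183 205]
453 255 [  8  24 190] [172 177 190]
400 280 [ 17  62 194] [147 173 194]
```

View pics/a.png

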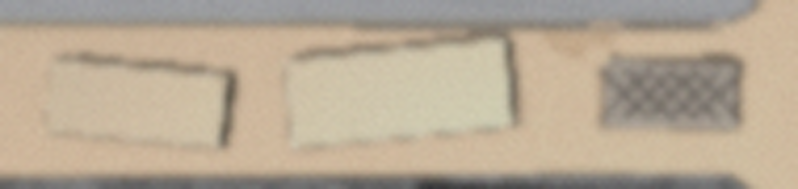

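View pics/b.png

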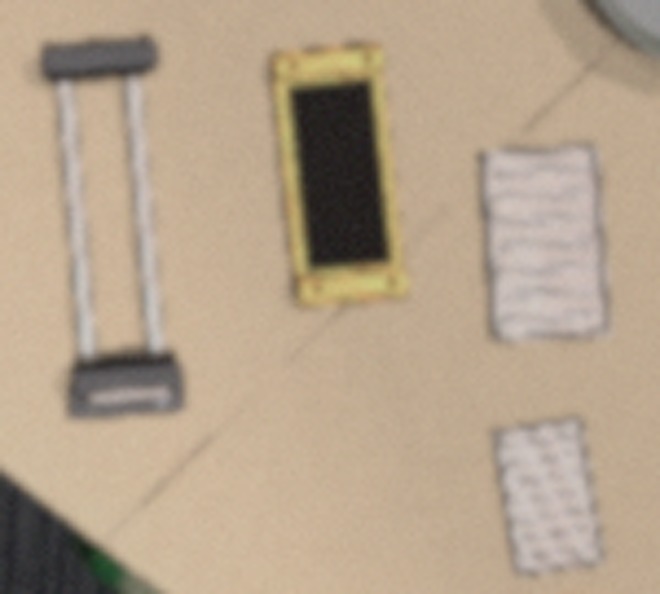

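The stones are identified by length. (225,266) is about 150 mm long and pale, so it is the long stone. (162,268) is about 115 mm, so it is the middle stone. (290,267) has crossed grooves, so it is the short stone.

The tray at (453,255) measures about 123 x 76 mm, so it fits. The one at (454,312) is only about 95 x 57 mm and is the look-alike. In the clamp, the near block at (357,287) is deeper and has a slotted thumb plate, so it is the sliding jaw. Clamp +x therefore points away from the robot.

Next I'll look with the wrist camera.

```bash
cat >> h.py <<'E'
from scipy.spatial.transform import Rotation as Ro
def plan(pos,th,n,s=None):
    "constant row (cm,deg) repeated n times to bring TCP to pos, tool down, tool x at th deg"
    if s is None:
        from plant import manip; s=manip.state()
    q=np.asarray(s["tool_rot"]); R0=Ro.from_quat(q[[1,2,3,0]])
    t=np.deg2rad(th); x=np.array([np.cos(t),np.sin(t),0]); z=np.array([0,0,-1.])
    R1=Ro.from_matrix(np.c_[x,np.cross(z,x),z]); rv=(R0.inv()*R1).as_rotvec()/n
    M=sum((R0*Ro.from_rotvec(rv*i)).as_matrix() for i in range(n))
    sh=np.linalg.solve(M,np.asarray(pos)-s["tool_pos"])
    print(n,"x",(sh*100).round(2).tolist(),np.rad2deg(rv).round(2).tolist())
E
python3 -c "
from h import *
plan([.45,.28,.32],90,18)"
```

```text
18 x [-2.58, 0.09, -0.39] [-0.01, 0.0, 4.16]
```

move_arm(rows=[[-2.58, 0.09, -0.39, 0, 0, 4.16, 1], [-2.58, 0.09, -0.39, 0, 0, 4.16, 1], [-2.58, 0.09, -0.39, 0, 0, 4.16, 1], [-2.58, 0.09, -0.39, 0, 0, 4.16, 1], [-2.58, 0.09, -0.39, 0, 0, 4.16, 1], [-2.58, 0.09, -0.39, 0, 0, 4.16, 1], [-2.58, 0.09, -0.39, 0, 0, 4.16, 1], [-2.58, 0.09, -0.39, 0, 0, 4.16, 1], [-2.58, 0.09, -0.39, 0, 0, 4.16, 1], [-2.58, 0.09, -0.39, 0, 0, 4.16, 1], [-2.58, 0.09, -0.39, 0, 0, 4.16, 1], [-2.58, 0.09, -0.39, 0, 0, 4.16, 1], [-2.58, 0.09, -0.39, 0, 0, 4.16, 1], [-2.58, 0.09, -0.39, 0, 0, 4.16, 1], [-2.58, 0.09, -0.39, 0, 0, 4.16, 1], [-2.58, 0.09, -0.39, 0, 0, 4.16, 1], [-2.58, 0.09, -0.39, 0, 0, 4.16, 1], [-2.58, 0.09, -0.39, 0, 0, 4.16, 1], [0, 0, 0, 0, 0, 0, 1], [0, 0, 0, 0, 0, 0, 1]])

```text
time: 1.77
tool_pos: [0.4501, 0.2783, 0.3204]
tool_rot: [-0.0, 0.708, 0.706, 0.0]
contact_force: [-0.1, 0.2, 0.5]
gripper_width: 0.999
grasp_force: 0.0
```

```bash
python3 - <<'E'
from plant import manip
import cv2,pickle
f=manip.grab_frame("wrist");pickle.dump(f,open("w1.pkl","wb"));cv2.imwrite("pics/w1.png",f["img"])
s=manip.state();print(s["time"],s["tool_pos"],(-f["R"].T@f["t"]).round(3),f["R"].round(2).tolist(),f["mtx"][0])
E
```

```text
1.8167 [0.44981139 0.27907709 0.32018571] [0.451 0.358 0.444] [[1.0, -0.0, -0.0], [-0.0, -0.95, 0.31], [-0.0, -0.31, -0.95]] [344.19083503   0.         319.22365486]
```

View pics/w1.png

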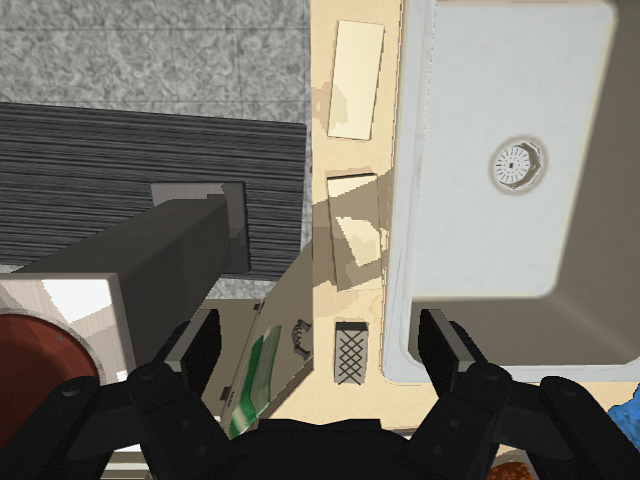

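The wrist view shows the middle stone at (355,80), the long stone at (355,230), partly shaded by the gripper, and the short stone at (351,352). I'll refine the edges by fitting lines to the gradients.

```bash
cat >> h.py <<'E'
from scipy.ndimage import map_coordinates
def refine(img,quad,half=4,it=2):
    "fit each side of an approximate quad to the strongest gradient across it; returns corners"
    g=cv2.GaussianBlur(cv2.cvtColor(img,cv2.COLOR_BGR2GRAY),(3,3),0).astype(float); q=np.float64(quad)
    for _ in range(it):
        L=[]
        for a,b in zip(q,np.roll(q,-1,0)):
            d=b-a; n=np.array([d[1],-d[0]])/np.hypot(*d); o=np.arange(-half,half+.1,.25)
            P=(a+d*np.linspace(.1,.9,60)[:,None])[:,None]+n*o[:,None]
            v=map_coordinates(g,[P[...,1],P[...,0]],order=1); G=np.abs(np.gradient(v,axis=1))*np.exp(-(o/half)**2/2)
            k=G.argmax(1); pts=P[np.arange(60),k][G.max(1)>1]
            vx,vy,x,y=cv2.fitLine(pts.astype(np.float32),cv2.DIST_HUBER,0,.01,.01).ravel(); L.append(np.cross([x,y,1],[x+vx,y+vy,1]))
        c=[np.cross(L[i-1],L[i]) for i in range(4)]; q=np.array([p[:2]/p[2] for p in c])
    return q
def pose(P):
    "centre, long-axis angle deg (mod 180), sides mm"
    e=[P[(i+1)%4]-P[i] for i in range(4)]; l=[np.hypot(*v[:2])*1e3 for v in e]
    i=0 if l[0]+l[2]>l[1]+l[3] else 1; d=e[i]-e[i+2]
    return P.mean(0)[:2].round(4),round(np.rad2deg(np.arctan2(d[1],d[0]))%180,2),np.round(l,1)
E
cat > m1.py <<'E'
import pickle
from h import *
f=pickle.load(open("w1.pkl","rb")); im=f["img"]; o=[]
Q={"mid":([(337,20),(384,25),(372,140),(328,136)],.020,10),"long":([(328,179),(377,174),(384,284),(338,290)],.028,165),"short":([(337,331),(367,331),(366,384),(334,384)],.024,290)}
for k,(q,z,r0) in Q.items():
    r=refine(im,q); print(k,r.round(1).tolist(),*pose(ray(f,r,z)))
    c=cv2.resize(im[r0:r0+140,310:395],None,fx=3.1,fy=3.1,interpolation=cv2.INTER_CUBIC)
    cv2.polylines(c,[np.int32((r-[310,r0])*3.1+1)],True,(0,0,255),1);o.append(c)
cv2.imwrite("pics/m1.png",np.hstack(o))
E
python3 m1.py
```

```text
mid [[338.5, 19.9], [383.4, 25.0], [368.9, 139.0], [327.7, 135.1]] [0.4909 0.409 ] 84.78 [ 48.5 117.5  48.8 117.9]
long [[327.5, 179.5], [375.2, 174.7], [381.9, 286.5], [337.2, 287.0]] [0.497  0.2327] 95.91 [ 57.2 147.4  59.3 142.2]
short [[333.8, 330.6], [368.4, 330.8], [365.1, 383.3], [333.3, 382.3]] [0.4953 0.047 ] 89.75 [48.5 89.4 47.1 87.9]
```

View pics/m1.png

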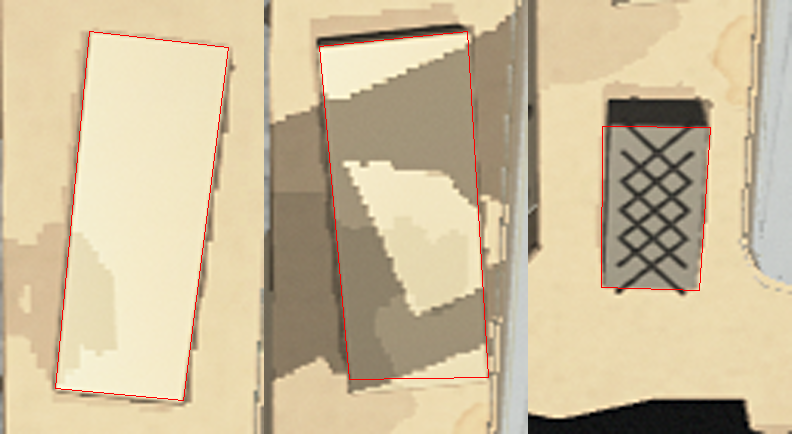

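```bash
python3 - <<'E'
from h import *
plan([.4975,.231,.10],95.7,10)
import pickle
f=pickle.load(open("w1.pkl","rb"));print(ray(f,[(388,230),(312,230),(388,80),(385,350)],0).round(3))
E
```

```text
10 x [-0.5, 0.46, 2.2] [-0.0, -0.0, -0.58]
[[0.543 0.231 0.   ]
 [0.441 0.231 0.   ]
 [0.532 0.414 0.   ]
 [0.55  0.042 0.   ]]
```

move_arm(rows=[[-0.5, 0.46, 2.2, 0, 0, -0.58, 0.65], [-0.5, 0.46, 2.2, 0, 0, -0.58, 0.65], [-0.5, 0.46, 2.2, 0, 0, -0.58, 0.65], [-0.5, 0.46, 2.2, 0, 0, -0.58, 0.65], [-0.5, 0.46, 2.2, 0, 0, -0.58, 0.65], [-0.5, 0.46, 2.2, 0, 0, -0.58, 0.65], [-0.5, 0.46, 2.2, 0, 0, -0.58, 0.65], [-0.5, 0.46, 2.2, 0, 0, -0.58, 0.65], [-0.5, 0.46, 2.2, 0, 0, -0.58, 0.65], [-0.5, 0.46, 2.2, 0, 0, -0.58, 0.65], [0, 0, 0, 0, 0, 0, 0.65], [0, 0, 2, 0, 0, 0, 0.65], [0, 0, 2, 0, 0, 0, 0.65], [0, 0, 0, 0, 0, 0, 0.65]])

```text
time: 2.98
tool_pos: [0.4952, 0.2315, 0.0572]
tool_rot: [-0.002, 0.67, 0.742, -0.003]
contact_force: [-1.3, -1.2, -1.5]
gripper_width: 0.826
grasp_force: 0.0
```

```bash
python3 - <<'E'
from h import *
from plant import manip
plan([.4975,.231,.022],95.7,4)
f=manip.grab_frame("wrist");cv2.imwrite("pics/w2.png",f["img"])
E
```

```text
4 x [-0.02, 0.06, 0.88] [-0.1, 0.02, 0.03]
```

View pics/w2.png

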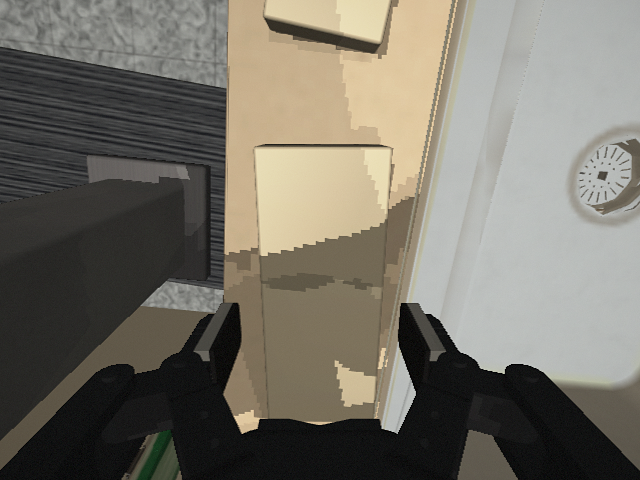

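The stone is straight between the pads (edges at columns 257–390, pads at 240 and 402). I'll go down and close.

move_arm(rows=[[0, 0.05, 0.88, 0, 0, 0, 0.65], [0, 0.05, 0.88, 0, 0, 0, 0.65], [0, 0.05, 0.88, 0, 0, 0, 0.65], [0, 0.05, 0.85, 0, 0, 0, 0.65], [0, 0, 0, 0, 0, 0, 0.65], [0, 0, 0, 0, 0, 0, -1], [0, 0, 0, 0, 0, 0, -1], [0, 0, 0, 0, 0, 0, -1], [0, 0, 0, 0, 0, 0, -1], [0, 0, 0, 0, 0, 0, -1], [0, 0, 0, 0, 0, 0, -1], [0, 0, 0, 0, 0, 0, -1], [0, 0, 0, 0, 0, 0, -1]])

```text
time: 4.12
tool_pos: [0.4999, 0.2315, 0.0255]
tool_rot: [-0.0, 0.671, 0.742, -0.0]
contact_force: [-0.6, 0.3, -3.5]
gripper_width: 0.682
grasp_force: 68.1
```

move_arm(rows=[[0, 0, -1, 0, 0, 0, -1], [0, 0, -2, 0, 0, 0, -1], [0, 0, -3, 0, 0, 0, -1], [0, 0, -3, 0, 0, 0, -1]])

```text
time: 4.45
tool_pos: [0.4991, 0.2312, 0.1162]
tool_rot: [-0.001, 0.671, 0.742, -0.001]
contact_force: [0.0, 0.7, -2.9]
gripper_width: 0.688
grasp_force: 68.0
```

```bash
python3 - <<'E'
from h import *
import pickle
plan([.40,.02,.33],184.5,18)
f=pickle.load(open("top.pkl","rb"))
for uv,z in [((352.7,213.2),.037),((358.6,287.5),.037),((407,238),.02),((453.5,255),.01)]: print(ray(f,uv,z).round(3))
E
```

```text
18 x [-0.42, -1.37, -1.19] [-0.01, -0.0, -4.93]
[[ 0.645 -0.132  0.037]]
[[ 0.437 -0.146  0.037]]
[[ 0.576 -0.287  0.02 ]]
[[ 0.527 -0.421  0.01 ]]
```

move_arm(rows=[[-0.42, -1.37, -1.19, 0, 0, -4.93, -1], [-0.42, -1.37, -1.19, 0, 0, -4.93, -1], [-0.42, -1.37, -1.19, 0, 0, -4.93, -1], [-0.42, -1.37, -1.19, 0, 0, -4.93, -1], [-0.42, -1.37, -1.19, 0, 0, -4.93, -1], [-0.42, -1.37, -1.19, 0, 0, -4.93, -1], [-0.42, -1.37, -1.19, 0, 0, -4.93, -1], [-0.42, -1.37, -1.19, 0, 0, -4.93, -1], [-0.42, -1.37, -1.19, 0, 0, -4.93, -1], [-0.42, -1.37, -1.19, 0, 0, -4.93, -1], [-0.42, -1.37, -1.19, 0, 0, -4.93, -1], [-0.42, -1.37, -1.19, 0, 0, -4.93, -1], [-0.42, -1.37, -1.19, 0, 0, -4.93, -1], [-0.42, -1.37, -1.19, 0, 0, -4.93, -1], [-0.42, -1.37, -1.19, 0, 0, -4.93, -1], [-0.42, -1.37, -1.19, 0, 0, -4.93, -1], [-0.42, -1.37, -1.19, 0, 0, -4.93, -1], [-0.42, -1.37, -1.19, 0, 0, -4.93, -1], [0, 0, 0, 0, 0, 0, -1], [0, 0, 0, 0, 0, 0, -1]])

```text
time: 6.12
tool_pos: [0.4005, 0.0206, 0.3309]
tool_rot: [0.001, -0.038, 0.999, 0.0]
contact_force: [0.5, 1.0, -4.2]
gripper_width: 0.687
grasp_force: 68.2
```

```bash
python3 - <<'E'
from plant import manip
import cv2,pickle
f=manip.grab_frame("wrist");pickle.dump(f,open("w3.pkl","wb"));cv2.imwrite("pics/w3.png",f["img"])
E
```

```text
(no output)
```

View pics/w3.png

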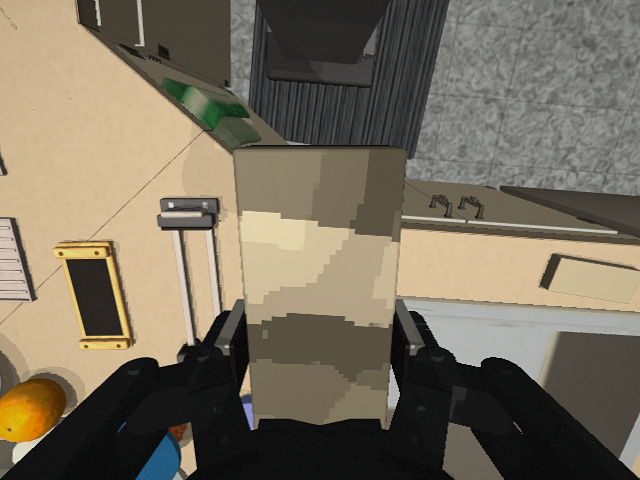

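The sliding jaw is at (188,212) and the rails run along columns 175–218, rows 230–345. The bamboo base is at (95,298). The fixed jaw is half hidden by a finger. I'll measure the rails, jaw and base inlay.

```bash
python3 - <<'E'
import pickle
from h import *
f=pickle.load(open("w3.pkl","rb")); im=f["img"]
g=cv2.cvtColor(im,cv2.COLOR_BGR2GRAY)
hsv=cv2.cvtColor(im,cv2.COLOR_BGR2HSV)
# inlay
m=np.uint8(g<70); m[:, :40]=0; m[:,140:]=0; m[:235]=0;m[360:]=0
n,l,s,c=cv2.connectedComponentsWithStats(m); k=1+s[1:,4].argmax(); 
cnt=max(cv2.findContours(np.uint8(l==k),0,2)[0],key=cv2.contourArea); q=cv2.boxPoints(cv2.minAreaRect(cnt)); 
r=refine(im,q,3); print("inlay",r.round(1).tolist(),*pose(ray(f,r,.012)))
for row in range(240,335,12): print(row, g[row,165:232].tolist()) if row in(252,312) else None
c=cv2.resize(im[185:362,40:240],None,fx=3.3,fy=3.3,interpolation=cv2.INTER_CUBIC); cv2.imwrite("pics/c3.png",c)
E
```

```text
inlay [[65.1, 259.3], [105.2, 256.9], [122.6, 334.3], [86.4, 339.2]] [ 0.575  -0.2877] 5.26 [ 55.8 122.5  56.  127.4]
252 [194, 194, 197, 197, 198, 196, 195, 196, 197, 193, 196, 207, 208, 214, 215, 203, 145, 43, 57, 73, 115, 175, 172, 168, 177, 198, 196, 194, 195, 194, 194, 194, 195, 195, 195, 193, 193, 194, 194, 194, 196, 190, 187, 211, 207, 211, 216, 216, 167, 77, 57, 80, 114, 150, 171, 177, 197, 194, 195, 194, 196, 196, 196, 195, 196, 196, 196]
312 [194, 193, 195, 194, 195, 195, 195, 194, 193, 194, 195, 197, 193, 193, 193, 194, 195, 191, 185, 210, 204, 203, 207, 208, 157, 62, 56, 78, 103, 137, 174, 179, 197, 196, 196, 195, 196, 197, 197, 197, 197, 198, 198, 198, 198, 196, 197, 198, 195, 195, 208, 206, 206, 209, 192, 125, 47, 29, 11, 13, 18, 14, 14, 16, 21, 55, 88]
```

View pics/c3.png

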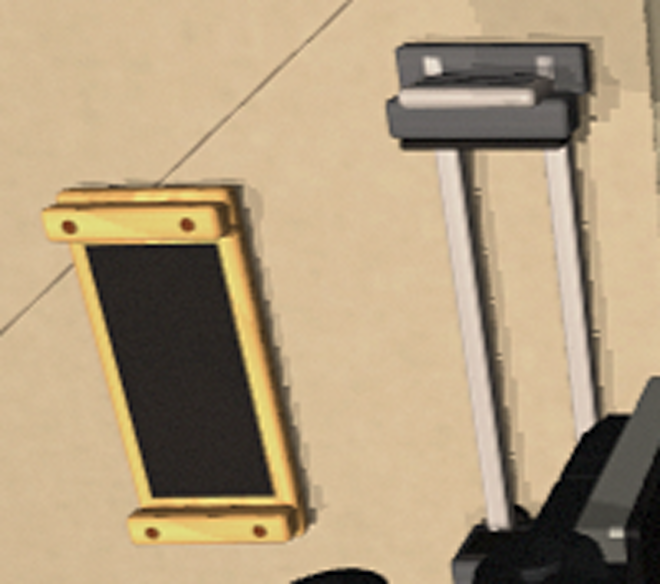

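```bash
python3 - <<'E'
import pickle
from h import *
f=pickle.load(open("w3.pkl","rb")); t=pickle.load(open("top.pkl","rb"))
L=ray(f,[(178.3,252),(186.4,312)],.016);R=ray(f,[(210.4,252),(217.2,312)],.016)
print(L.round(4),R.round(4))
for a in(L,R): d=a[1]-a[0];print(np.rad2deg(np.arctan2(d[1],d[0])))
d=((L[1]-L[0])+(R[1]-R[0]));d/=np.linalg.norm(d);m=(L.mean(0)+R.mean(0))/2;n=np.array([-d[1],d[0],0]);print("sep",(L.mean(0)-R.mean(0))@n,"ang",np.rad2deg(np.arctan2(d[1],d[0])))
X=lambda p:((p-m)@d,(p-m)@n)
for nm,ff,uv,z in [("endbar",f,(189,198.6),.016),("thumbtop-back",f,(183,212),.043),("fixedface top",t,(352.7,217.5),.037),("slideface top",t,(358.6,280.5),.037),("railL top",t,(330+72/4.4,200+200/4.4),.016),("railR top",t,(330+142/4.4,200+200/4.4),.016)]:
    p=ray(ff,uv,z)[0];print(nm,p.round(4),np.round(X(p),4))
o=m+d*(X(ray(f,(189,198.6),.016)[0])[0]+.144);print("origin from endbar",o)
o=m+d*(X(ray(t,(352.7,217.5),.037)[0])[0]-.075);print("origin from fixed",o)
E
```

```text
[[ 0.4926 -0.1639  0.016 ]
 [ 0.5838 -0.1571  0.016 ]] [[ 0.4893 -0.1206  0.016 ]
 [ 0.5805 -0.113   0.016 ]]
4.248712225160849
4.761936955118245
sep -0.04379223231752935 ang 4.5053374335368535
endbar [ 0.4181 -0.1464  0.016 ] [-0.1187  0.0016]
thumbtop-back [ 0.4293 -0.1445  0.043 ] [-0.1073  0.0026]
fixedface top [ 0.6331 -0.1315  0.037 ] [ 0.0968 -0.0004]
slideface top [ 0.4561 -0.1466  0.037 ] [-0.0808 -0.0016]
railL top [ 0.5553 -0.1145  0.016 ] [0.0206 0.0226]
railR top [ 0.5551 -0.1598  0.016 ] [ 0.0169 -0.0225]
origin from endbar [ 0.56182453 -0.13668275  0.016     ]
origin from fixed [ 0.5582517  -0.13696427  0.016     ]
```

```bash
python3 - <<'E'
import pickle
from h import *
f=pickle.load(open("w3.pkl","rb"));
r=refine(f["img"],[(236,149),(404,151),(402,180),(237,180)],4,1);print(r.round(1))
p=ray(f,r[:2],.3334);d=np.array([np.cos(np.deg2rad(184.5)),np.sin(np.deg2rad(184.5)),0]);n=np.array([-d[1],d[0],0])
print([(np.round(((q-[.4005,.0206,0])@d,(q-[.4005,.0206,0])@n),4)) for q in p])
plan(np.array([.560,-.137,.10])-.006*np.array([np.cos(.0785),np.sin(.0785),0]),184.5,12)
E
```

```text
[[232.4 148.7]
 [407.5 148.6]
 [406.1 163.8]
 [236.3 226.2]]
[array([0.0735, 0.0299]), array([ 0.0734, -0.0294])]
12 x [-1.18, -1.42, 1.92] [0.0, 0.0, -0.01]
```

move_arm(rows=[[-1.18, -1.42, 1.92, 0, 0, 0, -1], [-1.18, -1.42, 1.92, 0, 0, 0, -1], [-1.18, -1.42, 1.92, 0, 0, 0, -1], [-1.18, -1.42, 1.92, 0, 0, 0, -1], [-1.18, -1.42, 1.92, 0, 0, 0, -1], [-1.18, -1.42, 1.92, 0, 0, 0, -1], [-1.18, -1.42, 1.92, 0, 0, 0, -1], [-1.18, -1.42, 1.92, 0, 0, 0, -1], [-1.18, -1.42, 1.92, 0, 0, 0, -1], [-1.18, -1.42, 1.92, 0, 0, 0, -1], [-1.18, -1.42, 1.92, 0, 0, 0, -1], [-1.18, -1.42, 1.92, 0, 0, 0, -1], [0, 0, 0, 0, 0, 0, -1], [0, 0, 0, 0, 0, 0, -1], [0, 0, 0, 0, 0, 0, -1]])

```text
time: 7.42
tool_pos: [0.5545, -0.1368, 0.0992]
tool_rot: [-0.001, -0.039, 0.999, 0.0]
contact_force: [-0.1, -0.1, -3.2]
gripper_width: 0.687
grasp_force: 68.0
```

```bash
python3 - <<'E'
from h import *
from plant import manip
print(manip.state()["tool_pos"],manip.state()["contact_force"])
plan(np.array([.560,-.137,.044])-.007*np.array([np.cos(.0785),np.sin(.0785),0]),184.5,4)
E
```

```text
[ 0.55453665 -0.13682448  0.09920802] [-0.1405522  -0.13605672 -3.23842736]
4 x [0.04, -0.02, 1.38] [0.01, -0.01, 0.0]
```

move_arm(rows=[[0.04, -0.02, 1.38, 0, 0, 0, -1], [0.04, -0.02, 1.38, 0, 0, 0, -1], [0.04, -0.02, 1.38, 0, 0, 0, -1], [0.04, -0.02, 1.3, 0, 0, 0, -1], [0, 0, 0, 0, 0, 0, -1], [0, 0, 0.1, 0, 0, 0, -1], [0, 0, 0.1, 0, 0, 0, -1], [0, 0, 0, 0, 0, 0, -1]])

```text
time: 8.08
tool_pos: [0.5534, -0.1389, 0.043]
tool_rot: [-0.0, -0.039, 0.999, -0.0]
contact_force: [0.1, -0.3, -4.2]
gripper_width: 0.688
grasp_force: 68.6
```

move_arm(rows=[[0, 0.12, 0, 0, 0, 0, -1], [0, 0, 0.1, 0, 0, 0, -1], [0, 0, 0.1, 0, 0, 0, -1], [0, 0, 0, 0, 0, 0, -1]])

```text
time: 8.42
tool_pos: [0.5535, -0.1377, 0.0412]
tool_rot: [0.0, -0.039, 0.999, -0.0]
contact_force: [-0.4, 0.0, -3.3]
gripper_width: 0.683
grasp_force: 68.8
```

move_arm(rows=[[0, 0, 0.05, 0, 0, 0, -1], [0, 0, 0.05, 0, 0, 0, -1], [0, 0, 0, 0, 0, 0, -1], [0, 0, 0, 0, 0, 0, -1]])

```text
time: 8.75
tool_pos: [0.5535, -0.1377, 0.041]
tool_rot: [-0.0, -0.039, 0.999, 0.0]
contact_force: [-4.0, 0.4, 5.6]
gripper_width: 0.687
grasp_force: 69.7
```

move_arm(rows=[[0, 0, 0, 0, 0, 0, 0.7], [0, 0, 0, 0, 0, 0, 0.7], [0, 0, 0, 0, 0, 0, 0.7], [0, 0, 0, 0, 0, 0, 0.7], [0, 0, 0, 0, 0, 0, 0.7], [0, 0, -2, 0, 0, 0, 0.7], [0, 0, -3, 0, 0, 0, 0.7], [0, 0, -3, 0, 0, 0, 0.7], [3, 0, -2, 0, 0, 0, -1], [3, 0, 0, 0, 0, 0, -1], [3, 0, 0, 0, 0, 0, -1], [3, 0, 0, 0, 0, 0, -1], [3, 0, 0, 0, 0, 0, -1], [0, 0, 0, 0, 0, 0, -1], [0, 0, 0, 0, 0, 0, -1]])

```text
time: 10.0
tool_pos: [0.403, -0.1494, 0.1399]
tool_rot: [0.001, -0.038, 0.999, -0.0]
contact_force: [0.4, -0.4, -0.1]
gripper_width: -0.004
grasp_force: 0.0
```

```bash
python3 - <<'E'
from plant import manip
import cv2,pickle
f=manip.grab_frame("wrist");pickle.dump(f,open("w4.pkl","wb"));cv2.imwrite("pics/w4.png",f["img"]);print(manip.state()["tool_pos"])
E
```

```text
[ 0.40401308 -0.14962937  0.14035536]
```

View pics/w4.png

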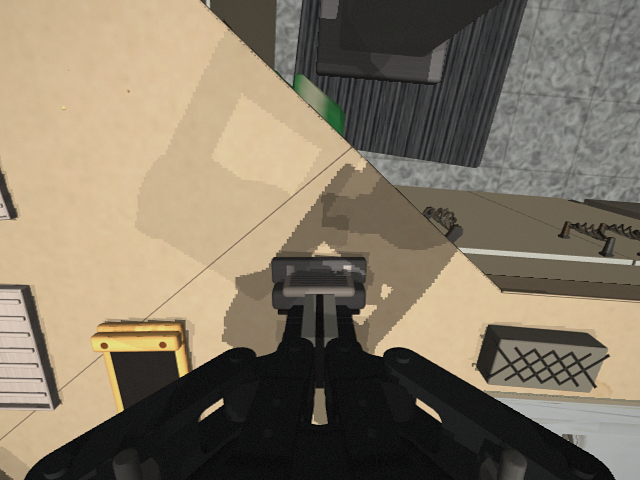

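The sliding jaw is centred ahead of the shut fingers at (320,285). I'll go down behind it.

move_arm(rows=[[0, 0, 2, 0, 0, 0, -1], [0, 0, 2, 0, 0, 0, -1], [0, 0, 2, 0, 0, 0, -1], [0, 0, 2, 0, 0, 0, -1], [0, 0, 1.5, 0, 0, 0, -1], [0, 0, 0, 0, 0, 0, -1], [-0.4, 0, 0, 0, 0, 0, -1], [-0.4, 0, 0, 0, 0, 0, -1], [-0.4, 0, 0, 0, 0, 0, -1], [0, 0, 0, 0, 0, 0, -1]])

```text
time: 10.88
tool_pos: [0.4176, -0.149, 0.0465]
tool_rot: [0.001, -0.039, 0.999, -0.001]
contact_force: [0.0, 0.3, -0.0]
gripper_width: -0.003
grasp_force: 0.0
```

move_arm(rows=[[-0.3, 0, 0, 0, 0, 0, -1], [-0.3, 0, 0, 0, 0, 0, -1], [-0.3, 0, 0, 0, 0, 0, -1], [-0.3, 0, 0, 0, 0, 0, -1], [0, 0, 0, 0, 0, 0, -1]])

```text
time: 11.3
tool_pos: [0.4283, -0.1476, 0.0451]
tool_rot: [0.0, -0.039, 0.999, -0.0]
contact_force: [-2.0, -0.3, 1.3]
gripper_width: 0.002
grasp_force: 1.0
```

move_arm(rows=[[-0.3, 0, 0, 0, 0, 0, -1], [-0.3, 0, 0, 0, 0, 0, -1], [-0.3, 0, 0, 0, 0, 0, -1], [-0.3, 0, 0, 0, 0, 0, -1], [0, 0, 0, 0, 0, 0, -1]])

```text
time: 11.72
tool_pos: [0.4403, -0.1465, 0.0449]
tool_rot: [0.0, -0.039, 0.999, 0.0]
contact_force: [-1.7, -1.0, 0.6]
gripper_width: 0.001
grasp_force: 1.1
```

move_arm(rows=[[-0.2, 0, 0, 0, 0, 0, -1], [-0.2, 0, 0, 0, 0, 0, -1], [-0.15, 0, 0, 0, 0, 0, -1], [0, 0, 0, 0, 0, 0, -1]])

```text
time: 12.05
tool_pos: [0.4449, -0.1461, 0.0448]
tool_rot: [-0.001, -0.039, 0.999, 0.0]
contact_force: [-4.3, -1.2, 2.8]
gripper_width: 0.003
grasp_force: 2.7
```

move_arm(rows=[[-0.1, 0, 0, 0, 0, 0, -1], [-0.1, 0, 0, 0, 0, 0, -1], [0, 0, 0, 0, 0, 0, -1]])

```text
time: 12.3
tool_pos: [0.4469, -0.146, 0.0449]
tool_rot: [-0.001, -0.039, 0.999, 0.0]
contact_force: [-6.2, -2.2, 3.0]
gripper_width: -0.001
grasp_force: 2.7
```

move_arm(rows=[[-0.1, 0, 0, 0, 0, 0, -1], [-0.1, 0, 0, 0, 0, 0, -1], [0, 0, 0, 0, 0, 0, -1]])

```text
time: 12.55
tool_pos: [0.4488, -0.1458, 0.0449]
tool_rot: [-0.001, -0.039, 0.999, 0.0]
contact_force: [-5.1, -1.1, 3.1]
gripper_width: 0.0
grasp_force: 2.7
```

move_arm(rows=[[-0.1, 0, 0, 0, 0, 0, -1], [-0.1, 0, 0, 0, 0, 0, -1], [0, 0, 0, 0, 0, 0, -1]])

```text
time: 12.8
tool_pos: [0.4496, -0.1457, 0.0448]
tool_rot: [-0.003, -0.039, 0.999, 0.0]
contact_force: [-11.2, -2.3, 7.6]
gripper_width: -0.001
grasp_force: 5.6
```

move_arm(rows=[[-0.1, 0, 0, 0, 0, 0, -1], [0, 0, 0, 0, 0, 0, -1]])

```text
time: 12.97
tool_pos: [0.4497, -0.1458, 0.0448]
tool_rot: [-0.004, -0.04, 0.999, 0.0]
contact_force: [-14.6, -2.8, 10.3]
gripper_width: 0.002
grasp_force: 7.8
```

move_arm(rows=[[-0.1, 0, 0, 0, 0, 0, -1], [0, 0, 0, 0, 0, 0, -1], [0, 0, 0, 0, 0, 0, -1]])

```text
time: 13.22
tool_pos: [0.4497, -0.1457, 0.0448]
tool_rot: [-0.005, -0.04, 0.999, 0.0]
contact_force: [-20.1, -2.5, 13.7]
gripper_width: -0.003
grasp_force: 9.9
```

The jaw is blocked at about 20 N. I'll back off and look at the clamp, base and tray from above.

move_arm(rows=[[0.5, 0, 0, 0, 0, 0, -1], [0.5, 0, 0, 0, 0, 0, -1], [0.5, 0, -0.5, 0, 0, 0, -1], [0, 0, -2, 0, 0, 0, 1], [0, 0, -3, 0, 0, 0, 1], [0, 0, -3, 0, 0, 0, 1], [0, 0, -3, 0, 0, 0, 1], [-2, -1, -3, 0, 0, 0, 1], [-2, -1, -3, 0, 0, 0, 1], [-2, -1, -2, 0, 0, 0, 1], [-2, -1, 0, 0, 0, 0, 1], [-2, -1, 0, 0, 0, 0, 1], [-2, -1, 0, 0, 0, 0, 1], [-2, -1, 0, 0, 0, 0, 1], [-2, -1, 0, 0, 0, 0, 1], [-1, -1, 0, 0, 0, 0, 1], [0, 0, 0, 0, 0, 0, 1], [0, 0, 0, 0, 0, 0, 1], [0, 0, 0, 0, 0, 0, 1]])

```text
time: 14.8
tool_pos: [0.6143, -0.2227, 0.2401]
tool_rot: [0.0, -0.039, 0.999, 0.0]
contact_force: [-0.4, -0.0, 0.2]
gripper_width: 1.0
grasp_force: 0.0
```

```bash
python3 - <<'E'
from plant import manip
import cv2,pickle
f=manip.grab_frame("wrist");pickle.dump(f,open("w5.pkl","wb"));cv2.imwrite("pics/w5.png",f["img"]);print(manip.state()["tool_pos"])
E
```

```text
[ 0.61417671 -0.22258935  0.24017496]
```

View pics/w5.png

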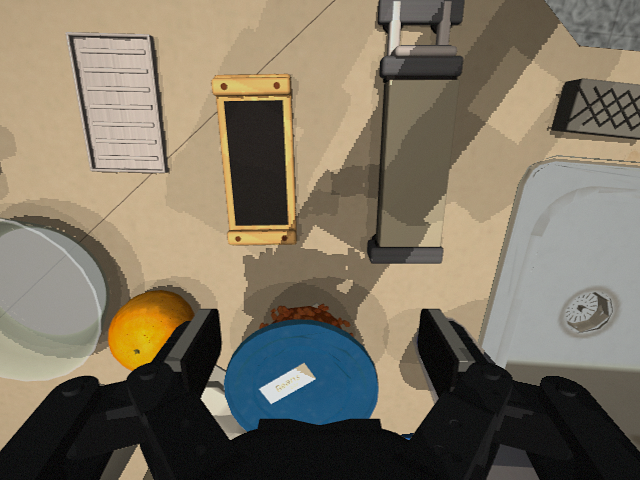

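The stone now sits between both jaws: sliding jaw at (422,66), fixed jaw at (405,250). The base is at (258,160) and the tray at (118,103). I'll measure all three.

```bash
python3 - <<'E'
import pickle
from h import *
f=pickle.load(open("w5.pkl","rb")); im=f["img"]
for k,q,z in [("tray",[(69,34),(153,36),(168,171),(92,172)],.010),("inlay",[(224,99),(283,97),(292,226),(236,229)],.012),("stone",[(386,78),(457,78),(443,247),(380,247)],.044)]:
    r=refine(im,q,3); print(k,r.round(1).tolist(),*pose(ray(f,r,z)))
# stop holes / outer ends of base
print(pose(ray(f,[(213.5,79),(291.5,78),(296.5,237),(228.5,239)],.020)))
E
```

```text
tray [[68.2, 33.8], [153.6, 37.6], [168.1, 170.6], [92.7, 172.9]] [ 0.5299 -0.4197] 2.99 [ 76.5 118.2  76.6 123.5]
inlay [[223.4, 100.8], [282.3, 99.1], [288.1, 224.2], [235.3, 226.0]] [ 0.5742 -0.2882] 5.44 [ 55.7 122.2  55.9 122.6]
stone [[388.9, 79.2], [459.2, 79.2], [440.5, 246.8], [379.8, 246.8]] [ 0.5621 -0.1382] 4.77 [ 59.4 149.5  59.6 149.4]
(array([ 0.5712, -0.2867]), np.float64(5.0), array([ 70.8, 150.9,  71.2, 152.2]))
```

```bash
python3 - <<'E'
from h import *
plan([.491,.409,.12],84.8,20)
E
```

```text
20 x [2.96, 2.16, 0.6] [0.0, -0.0, 4.98]
```

move_arm(rows=[[2.96, 2.16, 0.6, 0, 0, 4.98, 0.36], [2.96, 2.16, 0.6, 0, 0, 4.98, 0.36], [2.96, 2.16, 0.6, 0, 0, 4.98, 0.36], [2.96, 2.16, 0.6, 0, 0, 4.98, 0.36], [2.96, 2.16, 0.6, 0, 0, 4.98, 0.36], [2.96, 2.16, 0.6, 0, 0, 4.98, 0.36], [2.96, 2.16, 0.6, 0, 0, 4.98, 0.36], [2.96, 2.16, 0.6, 0, 0, 4.98, 0.36], [2.96, 2.16, 0.6, 0, 0, 4.98, 0.36], [2.96, 2.16, 0.6, 0, 0, 4.98, 0.36], [2.96, 2.16, 0.6, 0, 0, 4.98, 0.36], [2.96, 2.16, 0.6, 0, 0, 4.98, 0.36], [2.96, 2.16, 0.6, 0, 0, 4.98, 0.36], [2.96, 2.16, 0.6, 0, 0, 4.98, 0.36], [2.96, 2.16, 0.6, 0, 0, 4.98, 0.36], [2.96, 2.16, 0.6, 0, 0, 4.98, 0.36], [2.96, 2.16, 0.6, 0, 0, 4.98, 0.36], [2.96, 2.16, 0.6, 0, 0, 4.98, 0.36], [2.96, 2.16, 0.6, 0, 0, 4.98, 0.36], [2.96, 2.16, 0.6, 0, 0, 4.98, 0.36]])

```text
time: 16.52
tool_pos: [0.4904, 0.4111, 0.1199]
tool_rot: [-0.0, 0.739, 0.674, 0.0]
contact_force: [-0.2, -0.3, 1.2]
gripper_width: 0.685
grasp_force: 0.0
```

move_arm(rows=[[0, 0, 0, 0, 0, 0, 0.36], [0, 0, 0, 0, 0, 0, 0.36], [0, 0, 0, 0, 0, 0, 0.36]])

```text
time: 16.77
tool_pos: [0.4904, 0.4087, 0.12]
tool_rot: [-0.0, 0.738, 0.675, -0.0]
contact_force: [-1.0, 0.5, 0.6]
gripper_width: 0.68
grasp_force: 0.0
```

```bash
python3 - <<'E'
from h import *
plan([.491,.409,.022],84.8,6)
E
```

```text
6 x [0.01, 0.01, 1.63] [-0.0, 0.0, 0.02]
```

move_arm(rows=[[0, 0, 1.6, 0, 0, 0, 0.36], [0, 0, 1.6, 0, 0, 0, 0.36], [0, 0, 1.6, 0, 0, 0, 0.36], [0, 0, 1.6, 0, 0, 0, 0.36], [0, 0.05, 1.6, 0, 0, 0, 0.36], [0, 0, 1.6, 0, 0, 0, 0.36], [0, 0, 0, 0, 0, 0, 0.36], [0, 0, 0, 0, 0, 0, 0.36], [0, 0, 0, 0, 0, 0, -1], [0, 0, 0, 0, 0, 0, -1], [0, 0, 0, 0, 0, 0, -1], [0, 0, 0, 0, 0, 0, -1], [0, 0, 0, 0, 0, 0, -1], [0, 0, 0, 0, 0, 0, -1], [0, 0, 0, 0, 0, 0, -1]])

```text
time: 18.02
tool_pos: [0.4926, 0.4095, 0.0262]
tool_rot: [0.0, 0.738, 0.675, 0.001]
contact_force: [-1.2, -2.7, 8.3]
gripper_width: 0.56
grasp_force: 64.2
```

The fingertips touched something, so I'll grip again about 5 mm higher. That also keeps the tips clear of the bamboo deck.

move_arm(rows=[[0, 0, 0, 0, 0, 0, 0.36], [0, 0, 0, 0, 0, 0, 0.36], [0, 0, 0, 0, 0, 0, 0.36], [0, 0, -0.3, 0, 0, 0, 0.36], [0, 0, -0.3, 0, 0, 0, 0.36], [0, 0, 0, 0, 0, 0, 0.36], [0, 0, 0, 0, 0, 0, 0.36]])

```text
time: 18.6
tool_pos: [0.4919, 0.4093, 0.0304]
tool_rot: [0.0, 0.738, 0.675, 0.0]
contact_force: [-0.6, -0.5, 0.7]
gripper_width: 0.68
grasp_force: 0.0
```

move_arm(rows=[[0, 0, 0, 0, 0, 0, -1], [0, 0, 0, 0, 0, 0, -1], [0, 0, 0, 0, 0, 0, -1], [0, 0, 0, 0, 0, 0, -1], [0, 0, 0, 0, 0, 0, -1], [0, 0, 0, 0, 0, 0, -1], [0, 0, 0, 0, 0, 0, -1]])

```text
time: 19.18
tool_pos: [0.4921, 0.4094, 0.0307]
tool_rot: [0.0, 0.738, 0.675, 0.001]
contact_force: [-0.4, -1.0, 4.7]
gripper_width: 0.56
grasp_force: 62.6
```

move_arm(rows=[[0, 0, -1, 0, 0, 0, -1], [0, 0, -3, 0, 0, 0, -1], [0, 0, -3, 0, 0, 0, -1], [0, 0, -3, 0, 0, 0, -1], [0, 0, -2, 0, 0, 0, -1], [0, 0, 0, 0, 0, 0, -1], [0, 0, 0, 0, 0, 0, -1]])

```text
time: 19.77
tool_pos: [0.4918, 0.4092, 0.1506]
tool_rot: [0.0, 0.738, 0.675, 0.001]
contact_force: [-0.8, -0.0, -2.6]
gripper_width: 0.561
grasp_force: 62.6
```

```bash
python3 - <<'E'
from h import *
from plant import manip
import pickle
plan([.5745,-.288,.15],185.4,20)
f=manip.grab_frame("wrist");pickle.dump(f,open("w6.pkl","wb"));cv2.imwrite("pics/w6.png",f["img"][100:400,180:460])
E
```

```text
20 x [-3.24, -2.35, 0.0] [0.0, 0.0, -5.03]
```

View pics/w6.png

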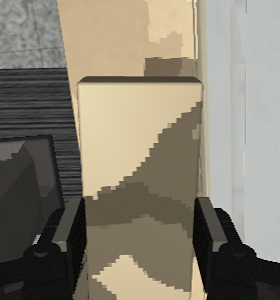

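```bash
python3 - <<'E'
from h import *
import pickle
f=pickle.load(open("w6.pkl","rb"))
r=refine(f["img"],[(259,183),(383,182),(381,210),(261,210)],4,1);print(r[:2].round(1))
p=ray(f,r[:2],.1399).mean(0);t=np.deg2rad(84.8);print((p-[.4918,.4092,0])[:2]@[np.cos(t),np.sin(t)],(p-[.4918,.4092,0])[:2]@[np.sin(t),-np.cos(t)])
E
```

```text
[[258.2 182.7]
 [382.6 182.3]]
0.06048566281022909 0.0014751579295280651
```

move_arm(rows=[[-3.24, -2.35, 0, 0, 0, -5.03, -1], [-3.24, -2.35, 0, 0, 0, -5.03, -1], [-3.24, -2.35, 0, 0, 0, -5.03, -1], [-3.24, -2.35, 0, 0, 0, -5.03, -1], [-3.24, -2.35, 0, 0, 0, -5.03, -1], [-3.24, -2.35, 0, 0, 0, -5.03, -1], [-3.24, -2.35, 0, 0, 0, -5.03, -1], [-3.24, -2.35, 0, 0, 0, -5.03, -1], [-3.24, -2.35, 0, 0, 0, -5.03, -1], [-3.24, -2.35, 0, 0, 0, -5.03, -1], [-3.24, -2.35, 0, 0, 0, -5.03, -1], [-3.24, -2.35, 0, 0, 0, -5.03, -1], [-3.24, -2.35, 0, 0, 0, -5.03, -1], [-3.24, -2.35, 0, 0, 0, -5.03, -1], [-3.24, -2.35, 0, 0, 0, -5.03, -1], [-3.24, -2.35, 0, 0, 0, -5.03, -1], [-3.24, -2.35, 0, 0, 0, -5.03, -1], [-3.24, -2.35, 0, 0, 0, -5.03, -1], [-3.24, -2.35, 0, 0, 0, -5.03, -1], [-3.24, -2.35, 0, 0, 0, -5.03, -1]])

```text
time: 21.48
tool_pos: [0.5667, -0.2844, 0.1455]
tool_rot: [-0.003, -0.04, 0.999, 0.002]
contact_force: [0.5, -0.3, -1.4]
gripper_width: 0.56
grasp_force: 62.7
```

move_arm(rows=[[0, 0, 0, 0, 0, 0, -1], [0, 0, 0, 0, 0, 0, -1], [0, 0, 0, 0, 0, 0, -1]])

```text
time: 21.73
tool_pos: [0.5661, -0.2823, 0.1466]
tool_rot: [-0.002, -0.039, 0.999, 0.002]
contact_force: [-0.9, 1.0, -1.1]
gripper_width: 0.56
grasp_force: 62.7
```

```bash
python3 - <<'E'
from h import *
plan([.574,-.288,.056],185.4,8)
E
```

```text
8 x [-0.1, -0.08, 1.13] [0.03, -0.03, -0.12]
```

move_arm(rows=[[-0.1, -0.08, 1.13, 0.03, -0.03, -0.12, -1], [-0.1, -0.08, 1.13, 0.03, -0.03, -0.12, -1], [-0.1, -0.08, 1.13, 0.03, -0.03, -0.12, -1], [-0.1, -0.08, 1.13, 0.03, -0.03, -0.12, -1], [-0.1, -0.08, 1.13, 0.03, -0.03, -0.12, -1], [-0.1, -0.08, 1.13, 0.03, -0.03, -0.12, -1], [-0.1, -0.08, 1.13, 0.03, -0.03, -0.12, -1], [-0.1, -0.08, 1.13, 0.03, -0.03, -0.12, -1], [0, 0, 0, 0, 0, 0, -1], [0, 0, 0, 0, 0, 0, -1], [0, 0, 0, 0, 0, 0, -1]])

```text
time: 22.65
tool_pos: [0.5768, -0.2895, 0.06]
tool_rot: [0.002, -0.047, 0.999, -0.002]
contact_force: [0.2, 0.4, -1.6]
gripper_width: 0.559
grasp_force: 62.7
```

```bash
python3 - <<'E'
from h import *
from plant import manip
import pickle
plan([.574,-.288,.0435],185.4,6)
f=manip.grab_frame("wrist");pickle.dump(f,open("w7.pkl","wb"));cv2.imwrite("pics/w7.png",f["img"])
E
```

```text
6 x [0.04, 0.03, 0.28] [-0.04, 0.04, 0.0]
```

View pics/w7.png

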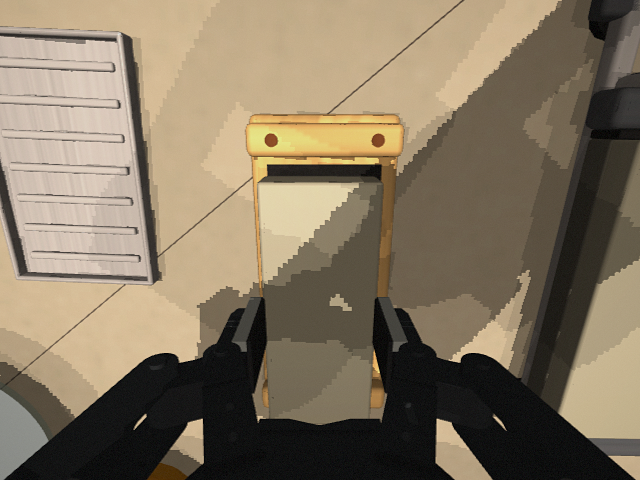

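The stone is straight over the base. The inlay centre is at column 324 and the stone centre at 320, so I'll shift about 2 mm, matching the plan, and lower.

move_arm(rows=[[0.04, 0.03, 0.28, 0, 0, 0, -1], [0.04, 0.03, 0.28, 0, 0, 0, -1], [0.04, 0.03, 0.28, 0, 0, 0, -1], [0.04, 0.03, 0.28, 0, 0, 0, -1], [0.04, 0.03, 0.28, -0.1, 0.1, 0, -1], [0.04, 0.03, 0.1, -0.1, 0.1, 0, -1], [0, 0, 0, 0, 0, 0, -1], [0, 0, 0, 0, 0, 0, -1], [0, 0, 0, 0, 0, 0, -1]])

```text
time: 23.45
tool_pos: [0.5741, -0.2879, 0.0448]
tool_rot: [0.0, -0.047, 0.999, -0.0]
contact_force: [-0.0, 0.1, -2.9]
gripper_width: 0.561
grasp_force: 62.7
```

move_arm(rows=[[0, 0, 0.1, 0, 0, 0, -1], [0, 0, 0.1, 0, 0, 0, -1], [0, 0, 0, 0, 0, 0, -1], [0, 0, 0, 0, 0, 0, -1]])

```text
time: 23.78
tool_pos: [0.5741, -0.2879, 0.0428]
tool_rot: [0.001, -0.047, 0.999, -0.0]
contact_force: [-0.5, -0.6, -0.7]
gripper_width: 0.561
grasp_force: 62.8
```

move_arm(rows=[[0, 0, 0.05, 0, 0, 0, -1], [0, 0, 0, 0, 0, 0, -1], [0, 0, 0, 0, 0, 0, -1]])

```text
time: 24.03
tool_pos: [0.5741, -0.2879, 0.0428]
tool_rot: [0.0, -0.047, 0.999, -0.0]
contact_force: [-2.0, 0.8, 2.5]
gripper_width: 0.56
grasp_force: 63.3
```

move_arm(rows=[[0, 0, 0, 0, 0, 0, 0.5], [0, 0, 0, 0, 0, 0, 0.5], [0, 0, 0, 0, 0, 0, 0.5], [0, 0, 0, 0, 0, 0, 0.5], [0, 0, 0, 0, 0, 0, 0.5], [0, 0, -2, 0, 0, 0, 0.5], [0, 0, -3, 0, 0, 0, 0.5], [0, 0, -4, 0, 0, 0, 0.5], [0, 0, -4, 0, 0, 0, 0.5], [0, 0, -4, 0, 0, 0, 0.5], [0, 0, -2, 0, 0, 0, 0.5], [0, 0, 0, 0, 0, 0, 0.5], [0, 0, 0, 0, 0, 0, 0.5]])

```text
time: 25.12
tool_pos: [0.5746, -0.2881, 0.2344]
tool_rot: [0.002, -0.047, 0.999, -0.002]
contact_force: [0.2, -0.1, -0.5]
gripper_width: 0.751
grasp_force: 0.0
```

```bash
python3 - <<'E'
from h import *
from plant import manip
import pickle
plan([.496,.0465,.13],89.8,16)
f=manip.grab_frame("wrist");pickle.dump(f,open("w8.pkl","wb"));cv2.imwrite("pics/w8.png",f["img"])
E
```

```text
16 x [1.92, 1.47, 0.65] [0.0, 0.02, 5.98]
```

View pics/w8.png

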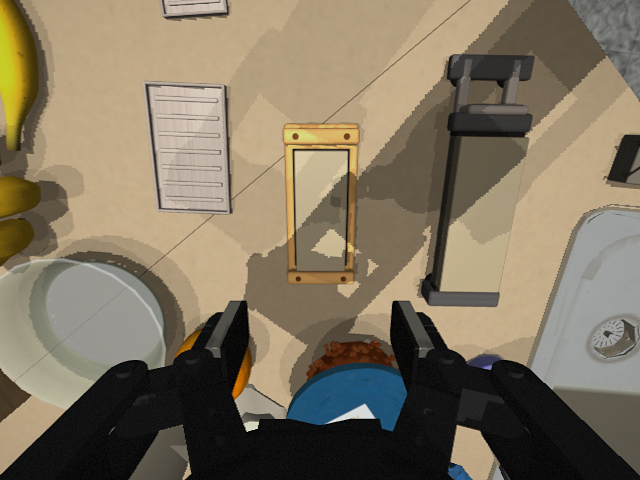

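The middle stone lies between the stops, with an even black border. Now the short stone.

move_arm(rows=[[1.92, 1.47, 0.65, 0, 0, 5.98, 0.3], [1.92, 1.47, 0.65, 0, 0, 5.98, 0.3], [1.92, 1.47, 0.65, 0, 0, 5.98, 0.3], [1.92, 1.47, 0.65, 0, 0, 5.98, 0.3], [1.92, 1.47, 0.65, 0, 0, 5.98, 0.3], [1.92, 1.47, 0.65, 0, 0, 5.98, 0.3], [1.92, 1.47, 0.65, 0, 0, 5.98, 0.3], [1.92, 1.47, 0.65, 0, 0, 5.98, 0.3], [1.92, 1.47, 0.65, 0, 0, 5.98, 0.3], [1.92, 1.47, 0.65, 0, 0, 5.98, 0.3], [1.92, 1.47, 0.65, 0, 0, 5.98, 0.3], [1.92, 1.47, 0.65, 0, 0, 5.98, 0.3], [1.92, 1.47, 0.65, 0, 0, 5.98, 0.3], [1.92, 1.47, 0.65, 0, 0, 5.98, 0.3], [1.92, 1.47, 0.65, 0, 0, 5.98, 0.3], [1.92, 1.47, 0.65, 0, 0, 5.98, 0.3], [0, 0, 0, 0, 0, 0, 0.3], [0, 0, 0, 0, 0, 0, 0.3], [0, 0, 0, 0, 0, 0, 0.3]])

```text
time: 26.75
tool_pos: [0.4944, 0.0467, 0.1261]
tool_rot: [-0.001, 0.708, 0.706, -0.001]
contact_force: [-0.3, 0.7, -0.4]
gripper_width: 0.647
grasp_force: 0.0
```

```bash
python3 - <<'E'
from h import *
from plant import manip
import pickle
plan([.496,.0465,.035],89.8,6)
f=manip.grab_frame("wrist");pickle.dump(f,open("w9.pkl","wb"));cv2.imwrite("pics/w9.png",f["img"])
f=pickle.load(open("w8.pkl","rb"))
for k,q,z in [("tray",[(146,82),(227,84),(231,214),(157,212)],.010),("mid",[(295,149),(349,149),(348,271),(296,271)],.032)]:
    r=refine(f["img"],q,3); print(k,r.round(1).tolist(),*pose(ray(f,r,z)))
E
```

```text
6 x [-0.0, 0.03, 1.52] [-0.03, 0.01, 0.0]
tray [[145.0, 83.2], [226.8, 86.9], [231.3, 212.0], [158.2, 208.9]] [ 0.5281 -0.4203] 2.85 [ 75.3 118.5  75.2 118.4]
mid [[294.2, 150.5], [349.8, 150.2], [346.6, 272.2], [296.7, 272.2]] [ 0.574 -0.287] 5.45 [ 50.8 121.   51.1 120.8]
```

View pics/w9.png

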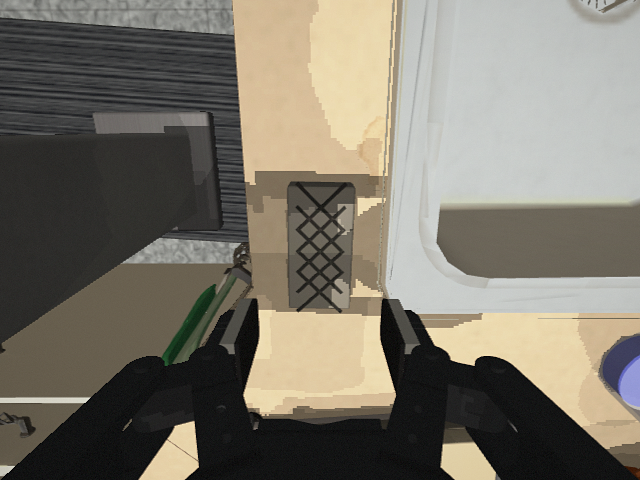

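```bash
python3 - <<'E'
from h import *
import pickle
f=pickle.load(open("w9.pkl","rb"))
r=refine(f["img"],[(288,183),(354,183),(351,308),(290,308)],3); print(r.round(1).tolist(),*pose(ray(f,r,.024)))
print(proj(f,[[.496,.0465,.024]]))
E
```

```text
[[286.5, 181.8], [356.1, 181.8], [349.2, 306.5], [287.8, 312.4]] [0.4956 0.0477] 88.65 [45.4 91.  45.5 95.9]
[[320.38375442 251.12316207]]
```

move_arm(rows=[[-0.01, 0.02, 1.52, 0, 0, 0, 0.3], [-0.01, 0.02, 1.52, 0, 0, 0, 0.3], [-0.01, 0.02, 1.52, 0, 0, 0, 0.3], [0, 0.02, 1.52, 0, 0, 0, 0.3], [0, 0.02, 1.52, 0, 0, 0, 0.3], [0, 0.02, 1.52, 0, 0, 0, 0.3], [0, 0, 0, 0, 0, 0, 0.3], [0, 0, 0, 0, 0, 0, 0.3], [0, 0, 0, 0, 0, 0, -1], [0, 0, 0, 0, 0, 0, -1], [0, 0, 0, 0, 0, 0, -1], [0, 0, 0, 0, 0, 0, -1], [0, 0, 0, 0, 0, 0, -1], [0, 0, 0, 0, 0, 0, -1], [0, 0, 0, 0, 0, 0, -1]])

```text
time: 28.05
tool_pos: [0.498, 0.0462, 0.0381]
tool_rot: [0.001, 0.709, 0.706, 0.0]
contact_force: [-1.9, -3.7, 5.8]
gripper_width: 0.492
grasp_force: 61.8
```

move_arm(rows=[[0, 0, -1, 0, 0, 0, -1], [0, 0, -3, 0, 0, 0, -1], [0, 0, -3, 0, 0, 0, -1], [0, 0, -4, 0, 0, 0, -1], [0, 0, -3, 0, 0, 0, -1], [0, 0, 0, 0, 0, 0, -1], [0, 0, 0, 0, 0, 0, -1]])

```text
time: 28.63
tool_pos: [0.4981, 0.0468, 0.1793]
tool_rot: [0.002, 0.709, 0.706, 0.002]
contact_force: [0.0, -0.0, -3.7]
gripper_width: 0.494
grasp_force: 61.7
```

```bash
python3 - <<'E'
from h import *
plan([.528,-.420,.16],182.9,18)
E
```

```text
18 x [-2.22, -1.87, 0.1] [0.01, 0.02, -5.17]
```

move_arm(rows=[[-2.22, -1.87, 0.1, 0, 0, -5.17, -1], [-2.22, -1.87, 0.1, 0, 0, -5.17, -1], [-2.22, -1.87, 0.1, 0, 0, -5.17, -1], [-2.22, -1.87, 0.1, 0, 0, -5.17, -1], [-2.22, -1.87, 0.1, 0, 0, -5.17, -1], [-2.22, -1.87, 0.1, 0, 0, -5.17, -1], [-2.22, -1.87, 0.1, 0, 0, -5.17, -1], [-2.22, -1.87, 0.1, 0, 0, -5.17, -1], [-2.22, -1.87, 0.1, 0, 0, -5.17, -1], [-2.22, -1.87, 0.1, 0, 0, -5.17, -1], [-2.22, -1.87, 0.1, 0, 0, -5.17, -1], [-2.22, -1.87, 0.1, 0, 0, -5.17, -1], [-2.22, -1.87, 0.1, 0, 0, -5.17, -1], [-2.22, -1.87, 0.1, 0, 0, -5.17, -1], [-2.22, -1.87, 0.1, 0, 0, -5.17, -1], [-2.22, -1.87, 0.1, 0, 0, -5.17, -1], [-2.22, -1.87, 0.1, 0, 0, -5.17, -1], [-2.22, -1.87, 0.1, 0, 0, -5.17, -1], [0, 0, 0, 0, 0, 0, -1], [0, 0, 0, 0, 0, 0, -1]])

```text
time: 30.3
tool_pos: [0.5254, -0.4188, 0.1551]
tool_rot: [-0.002, -0.024, 1.0, 0.002]
contact_force: [-0.2, -0.0, -2.2]
gripper_width: 0.496
grasp_force: 62.0
```

```bash
python3 - <<'E'
from h import *
plan([.528,-.420,.065],182.9,8)
E
```

```text
8 x [-0.03, -0.02, 1.13] [0.03, -0.02, -0.02]
```

move_arm(rows=[[-0.03, -0.02, 1.13, 0.03, -0.02, -0.02, -1], [-0.03, -0.02, 1.13, 0.03, -0.02, -0.02, -1], [-0.03, -0.02, 1.13, 0.03, -0.02, -0.02, -1], [-0.03, -0.02, 1.13, 0.03, -0.02, -0.02, -1], [-0.03, -0.02, 1.13, 0.03, -0.02, -0.02, -1], [-0.03, -0.02, 1.13, 0.03, -0.02, -0.02, -1], [-0.03, -0.02, 1.13, 0.03, -0.02, -0.02, -1], [-0.03, -0.02, 1.13, 0.03, -0.02, -0.02, -1], [0, 0, 0, 0, 0, 0, -1], [0, 0, 0, 0, 0, 0, -1], [0, 0, 0, 0, 0, 0, -1], [0, 0, 0, 0, 0, 0, -1]])

```text
time: 31.3
tool_pos: [0.5294, -0.4218, 0.0698]
tool_rot: [0.002, -0.026, 1.0, -0.003]
contact_force: [-0.5, 1.1, -2.6]
gripper_width: 0.49
grasp_force: 62.0
```

```bash
python3 - <<'E'
from h import *
plan([.528,-.420,.047],182.9,6)
E
```

```text
6 x [0.02, 0.03, 0.38] [-0.06, 0.05, 0.01]
```

move_arm(rows=[[0.02, 0.03, 0.38, -0.05, 0.05, 0, -1], [0.02, 0.03, 0.38, -0.05, 0.05, 0, -1], [0.02, 0.03, 0.38, -0.05, 0.05, 0, -1], [0.02, 0.03, 0.38, -0.05, 0.05, 0, -1], [0.02, 0.03, 0.38, -0.05, 0.05, 0, -1], [0.02, 0.03, 0.3, 0, 0, 0, -1], [0, 0, 0, 0, 0, 0, -1], [0, 0, 0, 0, 0, 0, -1], [0, 0, 0, 0, 0, 0, -1]])

```text
time: 32.05
tool_pos: [0.5276, -0.4196, 0.0467]
tool_rot: [-0.0, -0.026, 1.0, -0.0]
contact_force: [-0.4, -0.8, -2.3]
gripper_width: 0.492
grasp_force: 62.0
```

move_arm(rows=[[0, 0, 0.1, 0, 0, 0, -1], [0, 0, 0.1, 0, 0, 0, -1], [0, 0, 0, 0, 0, 0, -1], [0, 0, 0, 0, 0, 0, -1]])

```text
time: 32.38
tool_pos: [0.5275, -0.4195, 0.0446]
tool_rot: [-0.0, -0.026, 1.0, -0.0]
contact_force: [0.6, -0.3, -1.4]
gripper_width: 0.493
grasp_force: 62.0
```

move_arm(rows=[[0, 0, 0.05, 0, 0, 0, -1], [0, 0, 0.05, 0, 0, 0, -1], [0, 0, 0, 0, 0, 0, -1], [0, 0, 0, 0, 0, 0, -1]])

```text
time: 32.72
tool_pos: [0.5276, -0.4197, 0.0442]
tool_rot: [-0.0, -0.026, 1.0, -0.0]
contact_force: [-1.6, 0.8, 1.4]
gripper_width: 0.492
grasp_force: 62.6
```

move_arm(rows=[[0, 0, 0, 0, 0, 0, 0.35], [0, 0, 0, 0, 0, 0, 0.35], [0, 0, 0, 0, 0, 0, 0.35], [0, 0, 0, 0, 0, 0, 0.35], [0, 0, 0, 0, 0, 0, 0.35], [0, 0, -2, 0, 0, 0, 0.35], [0, 0, -3, 0, 0, 0, 0.35], [0, 0, -4, 0, 0, 0, 0.35], [0, 0, -4, 0, 0, 0, 0.35], [0, 2, -4, 0, 0, 0, 0.35], [-1, 3, -3, 0, 0, 0, 0.35], [-1, 3, 0, 0, 0, 0, 0.35], [-1, 3, 0, 0, 0, 0, 0.35], [-1, 3, 0, 0, 0, 0, 0.35], [-1, 0, 0, 0, 0, 0, 0.35], [0, 0, 0, 0, 0, 0, 0.35], [0, 0, 0, 0, 0, 0, 0.35], [0, 0, 0, 0, 0, 0, 0.35]])

```text
time: 34.22
tool_pos: [0.5697, -0.2806, 0.2392]
tool_rot: [-0.001, -0.025, 1.0, -0.0]
contact_force: [-0.8, 0.4, -0.2]
gripper_width: 0.672
grasp_force: 0.0
```

```bash
python3 - <<'E'
from h import *
from plant import manip
import pickle
f=manip.grab_frame("wrist");pickle.dump(f,open("w10.pkl","wb"));cv2.imwrite("pics/w10.png",f["img"]);print(manip.state()["contact_force"])
E
```

```text
[ 0.07075518  0.32703891 -0.04092058]
```

View pics/w10.png

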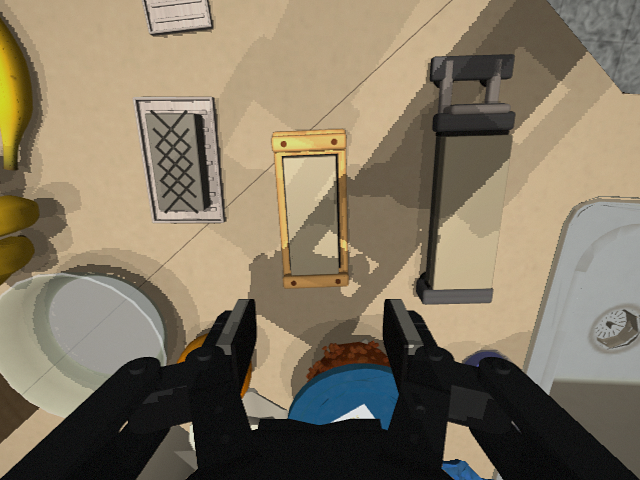

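```bash
python3 - <<'E'
from h import *
import pickle
f=pickle.load(open("w10.pkl","rb"))
for k,q,z in [("tray",[(136,97),(215,96),(225,222),(152,223)],.010),("short",[(146,111),(195,112),(204,211),(159,213)],.030),("mid",[(283,156),(337,154),(339,275),(288,275)],.032),("long",[(436,133),(511,134),(493,290),(429,287)],.044)]:
    r=refine(f["img"],q,3); print(k,r.round(1).tolist(),*pose(ray(f,r,z)))
E
```

```text
tray [[135.0, 98.3], [215.6, 100.5], [222.4, 218.4], [153.8, 220.0]] [ 0.5281 -0.421 ] 2.1 [ 76.2 115.1  72.5 118.7]
short [[144.4, 111.7], [193.2, 112.3], [203.7, 211.5], [158.3, 211.8]] [ 0.5277 -0.42  ] 2.61 [44.1 91.6 44.9 92.4]
mid [[283.3, 155.6], [337.1, 153.0], [337.9, 275.0], [288.1, 276.7]] [ 0.5735 -0.2887] 3.86 [ 50.2 123.3  52.  122.8]
long [[435.7, 136.5], [512.7, 134.3], [492.0, 288.5], [424.2, 288.8]] [ 0.5619 -0.1424] 4.7 [ 67.7 149.7  69.  148.2]
```

All three stones are where they should be, and the tub and tumbler haven't been touched. Handing in.

```bash
python3 -c "
from plant import manip
print(manip.job_done())"
```

```text
the job is handed in; nothing more can be done
None
```

The job is handed in at about 34 s of the 104 s limit: the long stone is clamped tight between both jaws, the middle stone lies between the stops on the bamboo base, the short stone lies centred in the 124 x 76 mm drip tray, and the tub and tumbler were left alone; no verdict came back.

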